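# Shoot one XRF reading of a plaster sample and stack it with the measured ones

### The job

Take an XRF reading of the loose red-brown painted plaster block lying between the orange bulb and the pair of stained white rings: lay it on the analyser's sample stage and slide it gently home against the nose so that the red proximity pin is pushed in, then squeeze the red trigger fully, hold it for at least one second and let it spring out again while the block is still in place. Then stack the block flat and squarely on top of the pile of two measured blocks. Never pull the trigger without the block on the nose, and leave the pile and everything else on the bench standing where it is.

Things in the scene. Friction and masses are not known exactly. Their poses are not given: they have to be found in the camera images.
- analyser: XRF analyser (grey, black, yellow pistol) lying on its side in a low bench stand, fixed. Origin on the bench under the barrel axis; y along the barrel to the nose, -x along the pistol grip, z up. In mm: housing x -41..48, y -125..68, up to z 85; snout x -29..29, y to 94; nose face y 101; grip x -37..-160, y -39..-6, z 25..59, open below; red trigger in front of it (+y), x -44..-91, z 33..51
- nose: The analyser's dark steel nose plate, 54 mm wide, 46 mm high, with the round window in the middle. Origin at the centre of its face; axes as the analyser's (y points out of the face along the stage). The block must not be rammed into it.
- window (a point): Centre of the window on the nose face, 11 mm above the stage top (half the height of a block).
- stage (a point): Point on the flat top of the fixed aluminium sample stage, below the window at the nose face, 30 mm above the bench; axes as the analyser's. The stage runs from here along +y for 104 mm, 88 mm wide. Two steel rails on it, 7 mm high, inner faces at x -32.5 and +32.5 mm (6 mm thick) from y 4 to 78 mm, then flaring outwards to the open mouth at y 102 mm
- prox_pin (a joint): Red sprung proximity pin in the nose face, 16 mm beside the window, 8 mm in diameter: 0 = standing 8 mm out of the face, 0.008 = pushed in flush (m). A block lying against the nose pushes it in; it takes only about 0.15 N.
- trigger (a joint): Red sprung trigger, hinged at its barrel end about a vertical axis: 0 = out, 0.32 = squeezed fully against its stop (rad). About 5 N on its outer half squeezes it fully; it springs back when let go.
- squeeze (a point): Midway between the trigger's front and the grip's back when fully squeezed, 42 mm above the bench; axes as the analyser's. A gripper from above closes here along y. Back of the grip is 24 mm to -y; the trigger's front is 34 mm to +y when out, 24 mm when squeezed; so 58 mm thick, 47 mm squeezed. Free space all round: 60 mm to +y and -y
- sample: The loose plaster block to be measured, off-white with its upper two thirds dipped in red-brown paint, 58 x 54 x 22 mm (x, y, z). Origin at the centre of its underside. It lies flat on the bench between a pair of white rings and an orange bulb, which stand close to its two x faces; its y faces are free.
- col_low: Lower block of the pile of measured blocks, the same kind of block, dipped in yellow ochre (58 x 54 x 22 mm), on the bench. Origin at the centre of its underside.
- col_top: Upper block of the pile, same kind and size, dipped in blue paint, lying square on the lower one: its top is 44 mm above the bench. Origin at the centre of its underside.
- twin_ring: Two white plastic rings stuck together, smeared red and yellow, 69 mm across, 54 mm high, beside the sample's -x face. Bystander. Origin at the centre of its underside.
- bulb: Orange rubber bulb, 28 mm across, 27 mm high, beside the sample's +x face. Bystander. Origin at the centre of its underside.
- spice_white: White pigment jar, 47 mm across, 98 mm tall, standing close to the pile's +y face. Bystander. Origin at the centre of its underside.
- black_jar: Clear pigment jar with a black lid, 64 mm across, 90 mm tall, on the bench behind and left of the stage. Bystander. Origin at the centre of its underside.
Things that resemble listed ones, but are neither listed nor needed, are in the scene too. Leave any green or purple look-alike of the col_low alone.

How it is judged:
On the way, in this order (a step that is already met when the one before it is completed fails the run):
1. the block lies against the nose with the proximity pin pushed in, the trigger still out (value of joint prox_pin above 0.005 m and distance between sample and window below 0.037 m and value of joint trigger below 0.05 rad and angle between sample's own z axis and vertical below 0.1 rad), for 0.2 s.
2. the trigger is squeezed fully and held for one second with the block on the nose (value of joint prox_pin above 0.005 m and distance between sample and window below 0.037 m and value of joint trigger above 0.26 rad), for 1 s.
3. the trigger has sprung out again with the block still on the nose (value of joint prox_pin above 0.005 m and distance between sample and window below 0.037 m and value of joint trigger below 0.05 rad), for 0.2 s.
At the end, for the whole second after the job is handed in: the block lies flat and at rest on the pile's upper block, centred within 9 mm, square within 7 degrees (any side); pile blocks within 15 mm of their places and 9 mm of each other; rings, bulb and jars within 30 mm of theirs; trigger out (horizontal distance between sample and col_top below 0.009 m and z of sample in the frame of col_top between 0.019 and 0.025 m and (angle between the x axis of sample and the x axis of col_top, either way round below 0.12 rad or angle between the x axis of sample and the y axis of col_top, either way round below 0.12 rad) and angle between sample's own z axis and vertical below 0.06 rad and linear speed of sample below 0.01 m/s and horizontal distance between col_top and col_low below 0.009 m and distance of each of col_low, col_top from where it was at the start of the episode below 0.015 m and value of joint trigger below 0.05 rad and distance of each of twin_ring, bulb, spice_white, black_jar from where it was at the start of the episode below 0.03 m); the robot touches nothing.
It fails at once if the trigger is pulled without the block on the nose (value of joint trigger above 0.14 rad and (value of joint prox_pin below 0.003 m or distance between sample and window above 0.045 m)).
It fails at once if the block is rammed into the nose (over 40 N) (contact force between sample and nose above 40 N).
It fails at once if a bystander or the pile is tipped over (angle between any of twin_ring, bulb, spice_white, black_jar, col_top's own z axis and vertical above 0.6 rad).
It fails at once if the pile or a bystander is pushed out of its place (distance of any of twin_ring, bulb, spice_white, black_jar, col_low, col_top from where it was at the start of the episode above 0.04 m).
It also fails if it takes over 72 s, if anything falls off the work surface, if the arm or the gripper's body presses on something with over 40 N, if the wrist force passes 120 N, or if a joint passes its speed limit or range.

### The arm

A 6-joint arm with a two-finger parallel gripper is mounted at the origin on a cart in front of the work surface, level with it; the furniture and walls round the work are solid. World frame = base frame: x ahead of the robot, y to its left, z up, the work surface at z = 0. Lengths are in m, angles in rad, forces in N, time in s.
With the tool pointing down it reaches from about 0.325 to 0.775 m from the base axis. Payload 9.3 kg.
Tool frame: the origin (TCP) lies at the very end of the fingers, on their centre line; the grasp point (between the pads) lies arm.pinch_z behind it (arm.pinch_z is the distance from the TCP to the grasp point, in m); z points along the fingers, y is the line along which they close (so a half turn about z gives the same grasp; the last joint's range is limited). The gripper opens to 85 mm and grips with 20 to 120 N. Pads are 22 mm wide; open, the fingers measure 114 mm over their backs; the gripper's body (76 mm by 85 mm) begins 54 mm behind the grasp point. The pads swing forward as they close: fully open they stand 13 mm farther back than shut.
Start: joints at [-1.357, 0.259, 0.021, 1.334, 0, 1.418], TCP at [0.197, -0.513, 0.231] pointing down, gripper open.
Joint ranges: [-3.04, 3.04], [-0.91, 1.82], [-1.04, 1.36], [-1.92, 1.95], [-1.52, 1.45], [-3.14, 3.14]. Speed limits (rad/s): [2.22, 2.22, 2.79, 3.14, 3.14, 3.14].

### API

Orientations are given as a rotation vector (axis times angle).
In Python, from station import arm gives the robot as it stands.
- The arm moves only by the shell command python3 -m jog 'ROWS' [FORCE]. ROWS is JSON, a list of rows, each an object with "angular": the turn, a rotation vector about the tool's x, y, z normalised to -1 to 1, where 1 is 10 degrees, a list of three; "xyz": the shift along the tool's x, y, z normalised to -1 to 1, where 1 is 2.5 cm, a list of three; "gripper": the opening, from -1 (shut) to 1 (fully open). A call has 1 to 8 rows; each row shifts and turns the commanded pose from where the row before left it, along the tool's axes as they then stand; what a row does not reach is not made up. A row lasts 1/8 s, in which the tool goes at most 62.5 mm and 10.7 degrees, less where a joint would pass 70% of its speed; a pose out of reach is approached as far as the arm can. A call with a number of a shift or a turn outside -1 to 1 is refused whole. A call with a gripper value outside its range is refused whole. The fingers move at their own pace and stop on an object; FORCE is the grip in N (left out, the last holds). Time passes only in rows, so rows that do not move let the fingers close. It gives the time, the measured TCP pose, the force, the opening and the grip force at its end, in the units of the state.
- arm.get_obs(): the state, without advancing time (a new reading comes with each control period).
- arm.snapshot(name): name is "scene" or "side" or "wrist"; returns a dict with "img" (384x512x3 uint8, blue, green, red), "intrinsics" (3x3 intrinsics, pixels), "k1" (the pictures are not rectified: a ray, as slopes to the right and down, at radius r is drawn at 1 + k1 r^2 times it, then the intrinsics apply), "xyz" and "orientation" of the camera in the world. Camera axes: x right, y up, looking along -z (the intrinsics and any distortion apply to the point x, -y, -z); pixel columns grow to the right and rows downward; lengths in m; the calibration is good to about 2 mm. A picture is of the moment at which its call begins. There is no depth.
- arm.finish_job(): hands the job in; it is judged then, once.
Trained networks look in a picture, given as the dict that the camera call returned (one of the last four; its "shot" number tells which), for a name from the list of things; names that differ only in an ending like _2 or _b are one class to them, and where a whole thing is asked for, a point or a joint stands for the part that bears it (a point fixed in the world has none). Each returns a list of dicts, best first, with "score" (0 to 1); they miss things now and then, are a little off and sometimes report something else, mostly with a low value. They report only what shows in the picture. A call takes as long as a camera call. They do not tell look-alikes from the thing itself.
- arm.spot_in(picture, thing): "box" ([left, top, width, height] in pixels, round what is visible of it).
- arm.outline_of(picture, thing): "region" (384x512 bool, what is visible of it) and "box" ([left, top, width, height] in pixels, round what is visible of it).
- arm.place_of(picture, thing): "location" ([column, row] in pixels: a listed point, or the origin of a listed thing).
The state is a dict: "clock": time; "joint_positions": joint angles; "qd": joint speeds; "tau": joint torques, N m; "ee_pos": TCP position; "ee_rot": TCP orientation; "contact_force": force on the tool from outside, world axes, zero at the start; "moment": the same for the moment, N m; "gripper_width": finger opening in m; "grasp_force": force on a finger pad.
Only numpy, scipy, OpenCV 4.12 (cv2) and the standard library are available. Lean on these libraries where they do the work, as an engineer would, in place of code of your own. Each camera call takes 0.05 s, during which the arm holds its last target. There are 200 camera calls.

## Working session

There is one attempt and no reset: what is moved stays moved. The work goes in short steps, Python scripts to look and compute and a shell command to move; the robot and the scene stay as the last step left them, time stands still between calls to the robot, and variables do not carry over. Pictures are saved under pics/ and viewed, at most 10 in all, crops included, and the job is handed in when it is done.

```bash
mkdir -p pics; ls; python3 - <<'E'
from station import arm
import cv2,numpy as np
o=arm.get_obs(); print(o['clock'],o['ee_pos'],o['ee_rot'],o['gripper_width'],arm.pinch_z)
ims=[]
for n in ['scene','side']:
    s=arm.snapshot(n); ims.append(s['img']); cv2.imwrite(f'pics/{n}0.png',s['img'])
    print(n,s['xyz'],s['orientation'],s['intrinsics'],s['k1'])
    for t in ['sample','col_top','col_low','analyser','nose','window','stage','squeeze','twin_ring','bulb','spice_white','black_jar']:
        print(t,[(np.round(d['location']).tolist(),round(d['score'],2)) for d in arm.place_of(s,t)][:4])
cv2.imwrite('pics/a.png',cv2.resize(ims[0],(800,600)))
cv2.imwrite('pics/b.png',cv2.resize(ims[1],(800,600)))
E
```

```text
pics
0.0 [ 0.19720817 -0.51312519  0.23068961] [-3.08760351e+00 -5.72745752e-01  2.98075577e-05] 0.08537959022239983 0.0187
scene [-0.27777907  0.45693326  0.76515462] [ 0.56315433 -0.90801968 -1.85898539] [[355.21862708   0.         252.69157254]
 [  0.         355.21862708 191.45775436]
 [  0.           0.           1.        ]] -0.0019471423224961977
sample []
col_top [([184.0, 234.0], 0.7)]
col_low [([138.0, 223.0], 0.81), ([196.0, 212.0], 0.75), ([226.0, 229.0], 0.53), ([187.0, 239.0], 0.49)]
analyser [([284.0, 178.0], 0.97)]
nose [([257.0, 172.0], 0.59)]
window [([257.0, 172.0], 0.79)]
stage [([254.0, 177.0], 0.87)]
squeeze [([295.0, 183.0], 0.84)]
twin_ring []
bulb [([376.0, 188.0], 0.56)]
spice_white [([167.0, 237.0], 0.81)]
black_jar [([162.0, 197.0], 0.73), ([259.0, 171.0], 0.19)]
side [0.19293605 0.99924907 0.71074869] [ 0.22783479 -1.35909689 -2.46346136] [[473.52584474   0.         256.46338163]
 [  0.         473.52584474 191.62617347]
 [  0.           0.           1.        ]] -0.10701104517433715
sample [([327.0, 158.0], 0.72)]
col_top [([248.0, 277.0], 0.71), ([228.0, 182.0], 0.36)]
col_low [([207.0, 251.0], 0.97), ([270.0, 251.0], 0.93), ([158.0, 299.0], 0.71), ([274.0, 172.0], 0.71)]
analyser [([251.0, 180.0], 0.98)]
nose [([227.0, 184.0], 0.59)]
window [([230.0, 185.0], 0.65)]
stage [([229.0, 187.0], 0.57), ([225.0, 181.0], 0.48)]
squeeze [([275.0, 176.0], 0.57)]
twin_ring [([318.0, 168.0], 0.56)]
bulb [([330.0, 152.0], 0.61), ([226.0, 187.0], 0.24)]
spice_white [([217.0, 291.0], 0.66)]
black_jar [([145.0, 265.0], 0.65)]
```

View pics/a.png

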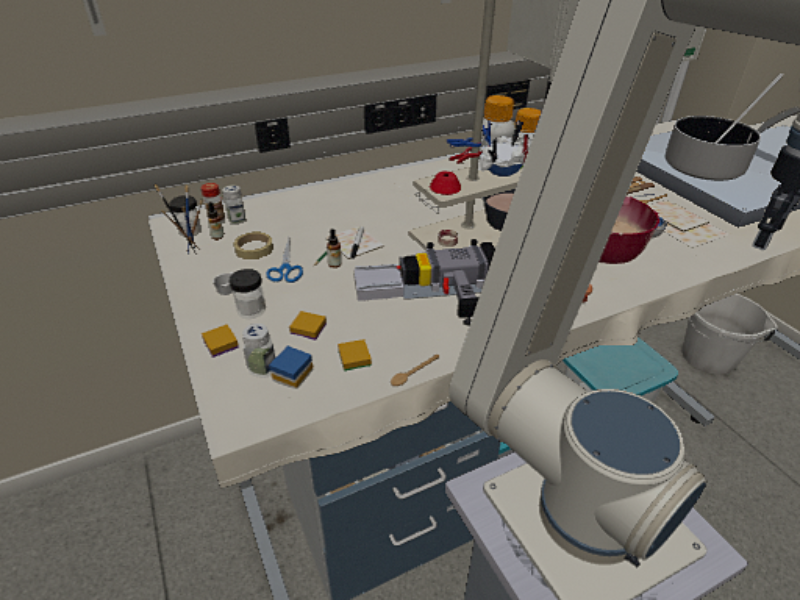

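View pics/b.png

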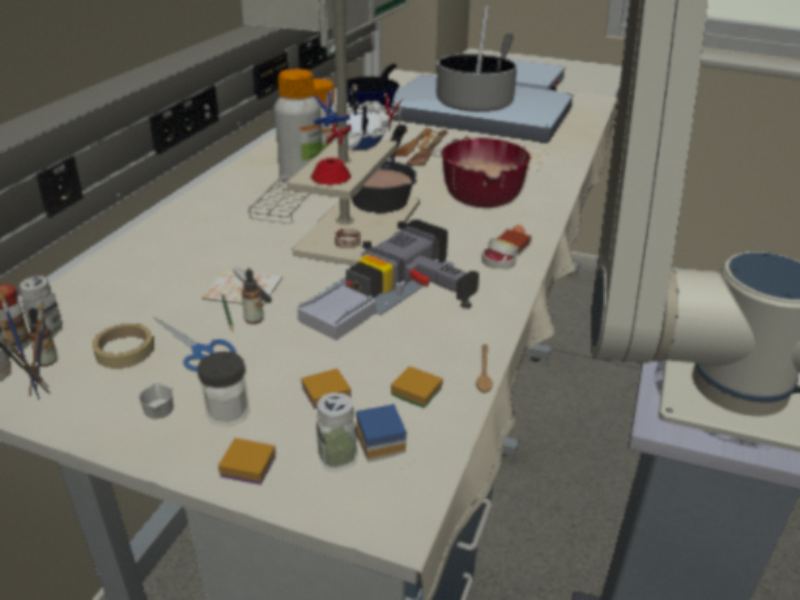

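The scene view shows the analyser at about (440,270) with its stage at (385,282), the blue/ochre pile at (291,365) with the white jar beside it at (258,348), and loose ochre blocks at (220,340), (308,324) and (354,354). In the side view the red-brown block is at about (510,243), between the rings at (500,258) and the bulb at (517,232).

Things that could be taken for the sample, in the side view: the red-brown block (510,243), the ochre look-alikes (247,460), (327,388) and (416,386), and the pile blocks (381,430). By the description it is the one at (510,243). I'll check it with a close crop.

```bash
cat > h.py <<'E'
from station import arm
import cv2,numpy as np
from scipy.spatial.transform import Rotation as R
from scipy.optimize import least_squares
def ray(s,p):
    K=s['intrinsics']; d=np.array([(p[0]-K[0][2])/K[0][0],(p[1]-K[1][2])/K[1][1]]); u=d.copy()
    for _ in range(20): u=d/(1+s['k1']*(u@u))
    v=R.from_rotvec(s['orientation']).apply([u[0],-u[1],-1]); return np.array(s['xyz']),v/np.linalg.norm(v)
def onz(s,p,z=0):
    o,v=ray(s,p); return o+v*(z-o[2])/v[2]
def proj(s,P):
    q=R.from_rotvec(s['orientation']).inv().apply(np.atleast_2d(P)-s['xyz']); u=np.c_[q[:,0],-q[:,1]]/-q[:,2:]
    u=u*(1+s['k1']*(u**2).sum(1))[:,None]; K=np.array(s['intrinsics']); return u*[K[0,0],K[1,1]]+[K[0,2],K[1,2]]
def tri(obs):
    A=0;b=0
    for s,p in obs:
        o,v=ray(s,p); M=np.eye(3)-np.outer(v,v); A=A+M; b=b+M@o
    return np.linalg.solve(A,b)
def go(target,yaw=None):
    """units (2.5cm) in current tool axes to move TCP to target; yaw = wanted world angle of tool y axis"""
    o=arm.get_obs(); T=R.from_rotvec(o['ee_rot'])
    print('tcp',np.round(o['ee_pos'],4),'tooly deg',np.degrees(np.arctan2(*T.as_matrix()[[1,0],1])).round(1),'shift units',(T.inv().apply(np.array(target)-o['ee_pos'])/.025).round(2))
E
python3 - <<'E'
from h import *
a=arm.snapshot('scene'); b=arm.snapshot('side')
def best(s,t):
    r=arm.place_of(s,t); return r[0]['location'] if r else None
for t,z in [('sample',0),('twin_ring',0),('bulb',0),('col_top',.022),('col_low',0),('spice_white',0),('black_jar',0),('analyser',0),('window',.041),('stage',.03),('squeeze',.042)]:
    p,q=best(a,t),best(b,t)
    print(t,None if p is None else onz(a,p,z).round(3),None if q is None else onz(b,q,z).round(3),None if p is None or q is None else tri([(a,p),(b,q)]).round(3))
T=R.from_rotvec(arm.get_obs()['ee_rot']).as_matrix(); print(T.round(3)); print(b['shot'])
w=arm.snapshot('wrist'); print(w['xyz'],R.from_rotvec(w['orientation']).as_matrix().round(2),w['intrinsics'],w['k1'])
cv2.imwrite('pics/c.png',np.hstack([cv2.resize(b['img'][130:190,280:380],(500,300),interpolation=2),cv2.resize(w['img'],(300,225))[:225].repeat(1,0) if 0 else cv2.copyMakeBorder(cv2.resize(w['img'],(300,225)),0,75,0,0,0)]))
E
```

```text
sample [ 0.69  -0.045  0.   ] [ 0.435 -0.348  0.   ] [0.352 0.131 0.26 ]
twin_ring None [ 0.443 -0.272  0.   ] None
bulb [ 0.425 -0.377  0.   ] [ 0.606 -0.099  0.   ] [ 0.945 -0.995 -0.573]
col_top [0.485 0.312 0.022] [0.47  0.306 0.022] [0.467 0.316 0.036]
col_low [0.596 0.239 0.   ] [0.576 0.235 0.   ] [0.572 0.246 0.015]
spice_white [ 0.511  0.352 -0.   ] [0.519 0.351 0.   ] [ 0.519  0.35  -0.004]
black_jar [0.718 0.325 0.   ] [0.708 0.321 0.   ] [0.704 0.327 0.009]
analyser [ 0.587 -0.127  0.   ] [ 0.609 -0.108  0.   ] [ 0.625 -0.153 -0.031]
window [ 0.648 -0.026  0.041] [0.633 0.005 0.041] [ 0.649 -0.026  0.03 ]
stage None [ 0.64 -0.01  0.03] None
squeeze [ 0.531 -0.096  0.042] [0.674 0.368 0.042] [ 1.445 -0.671 -0.894]
[[ 0.933  0.359  0.   ]
 [ 0.359 -0.933 -0.   ]
 [ 0.     0.    -1.   ]]
4
[ 0.26391158 -0.48902612  0.37280245] [[ 0.36  0.9   0.26]
 [-0.93  0.35  0.1 ]
 [-0.   -0.27  0.96]] [[318.35314082   0.         251.96631273]
 [  0.         318.35314082 194.27585547]
 [  0.           0.           1.        ]] -0.05908170727186984
```

View pics/c.png

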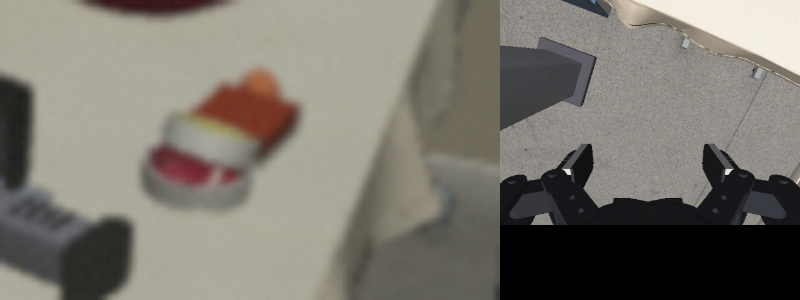

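The crop shows a red-brown painted block at about (245,115) between the orange bulb (262,80) and the two stained rings (200,165). That settles the choice. Next I'll move the wrist camera over it.

```bash
python3 -m jog '[{"xyz":[1,-0.6,-0.3],"angular":[0,0,0],"gripper":1},{"xyz":[1,-0.6,-0.3],"angular":[0,0,0],"gripper":1},{"xyz":[1,-0.6,-0.3],"angular":[0,0,0],"gripper":1},{"xyz":[1,-0.6,-0.3],"angular":[0,0,0],"gripper":1},{"xyz":[1,-0.6,-0.3],"angular":[0,0,0],"gripper":1},{"xyz":[0,0,0],"angular":[0,0,0],"gripper":1}]' 20
cat > look.py <<'E'
from h import *
import sys
w=arm.snapshot('wrist'); n=sys.argv[1]; print('clock',arm.get_obs()['clock'])
np.savez('pics/'+n,**{k:w[k] for k in ('img','intrinsics','k1','xyz','orientation')})
cv2.imwrite(f'pics/{n}.png',cv2.resize(w['img'],(800,600)))
for t in sys.argv[2:]:
    t,z=t.split(':')
    for d in arm.place_of(w,t)[:2]: print(t,np.round(d['location'],1),round(d['score'],2),onz(w,d['location'],float(z)).round(4))
E
python3 look.py w1 sample:0 bulb:0 twin_ring:0
```

```text
clock: 3.3
ee_pos: [0.2879, -0.3976, 0.2696]
ee_rot: [3.087, 0.576, 0.001]
contact_force: [0.4, -0.2, -0.2]
gripper_width: 0.0852
grasp_force: 0.0
clock 3.35
sample [240.8  23.5] 0.76 [ 0.4365 -0.3274  0.    ]
bulb [276.5  34.2] 0.66 [ 0.4408 -0.3712  0.    ]
```

```bash
python3 -m jog '[{"xyz":[1,-0.2,0],"angular":[0,0,0],"gripper":1},{"xyz":[1,-0.2,0],"angular":[0,0,0],"gripper":1},{"xyz":[1,-0.2,0.0],"angular":[0,0,0],"gripper":1},{"xyz":[0,0,0],"angular":[0,0,0],"gripper":1}]'
python3 look.py w2 sample:0 bulb:0 twin_ring:0
```

```text
clock: 4.0
ee_pos: [0.3521, -0.3576, 0.2683]
ee_rot: [-3.088, -0.574, 0.0]
contact_force: [-1.2, 0.4, 0.1]
gripper_width: 0.085
grasp_force: 0.0
clock 4.05
sample [251.5  87.9] 0.84 [ 0.4362 -0.3254  0.    ]
bulb [286.8  97. ] 0.84 [ 0.4419 -0.3701  0.    ]
twin_ring [197.3  55.5] 0.58 [ 0.448  -0.2509  0.    ]
```

View pics/w2.png

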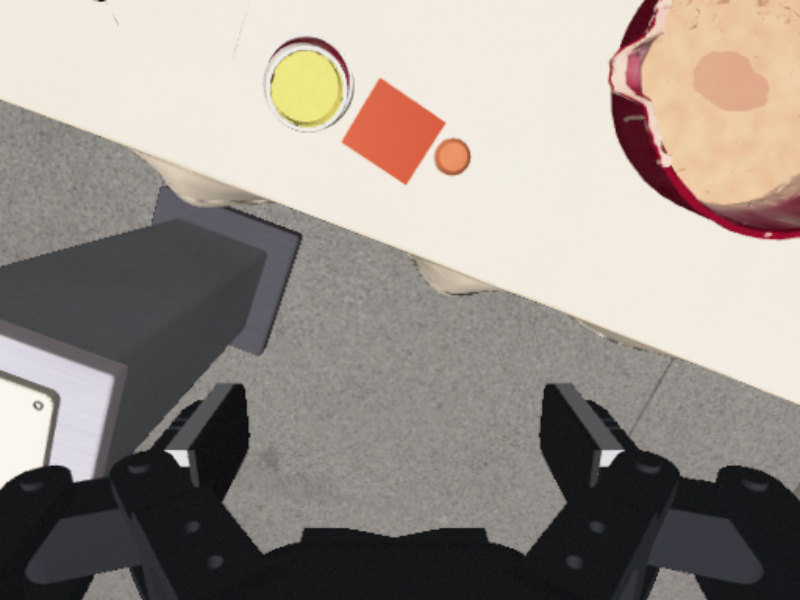

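The wrist view shows the block's red-brown top with corners at about (380,79), (445,123), (406,185), (343,143). The bulb is at (452,156) and the rings at (309,87). The two block faces towards upper-right and lower-left are free.

```bash
cat > fit.py <<'E'
from h import *
def load(n): return dict(np.load(f'pics/{n}.npz'))
def blob(w,seed,tol=30):
    im=cv2.GaussianBlur(w['img'],(3,3),0); m=np.zeros((386,514),np.uint8)
    cv2.floodFill(im,m,tuple(int(round(c)) for c in seed),0,(tol,)*3,(tol,)*3,4|cv2.FLOODFILL_FIXED_RANGE|cv2.FLOODFILL_MASK_ONLY|(255<<8))
    return cv2.findContours(m[1:-1,1:-1].copy(),0,1)[0][0][:,0,:].astype(float)
def rect(w,seed,z,tol=30):
    """min-area rectangle of a blob's contour on the plane z: centre, sides, angle of 1st side (deg mod 90)"""
    P=np.array([onz(w,p,z)[:2] for p in blob(w,seed,tol)]); c,s,a=cv2.minAreaRect((P*1000).astype(np.float32))
    return np.round(np.array(c)/1000,4),np.round(s,1),round(a,1)
E
python3 - <<'E'
from fit import *
W=[load('w1'),load('w2')]
P0=np.array([.436,-.326,.022])
for z in (.018,.022,.026):
    for w in W: print(z,*rect(w,proj(w,P0)[0],z))
E
```

```text
0.018 [ 0.4396 -0.3237] [57.3 53.8] 78.2
0.018 [ 0.4392 -0.324 ] [56.9 53.1] 78.0
0.022 [ 0.4388 -0.3242] [56.7 53.2] 78.2
0.022 [ 0.439  -0.3241] [56.3 52.5] 78.0
0.026 [ 0.4379 -0.3247] [56.2 52.7] 78.2
0.026 [ 0.4388 -0.3242] [55.7 52. ] 78.0
```

```bash
python3 -m jog '[{"xyz":[0,0,0.7],"angular":[0,0,-0.95],"gripper":1},{"xyz":[0,0,0.7],"angular":[0,0,-0.95],"gripper":1},{"xyz":[0,0,0.7],"angular":[0,0,-0.95],"gripper":1},{"xyz":[0,0,0.7],"angular":[0,0,-0.95],"gripper":1},{"xyz":[0,0,0.7],"angular":[0,0,-0.95],"gripper":1},{"xyz":[0,0,0.7],"angular":[0,0,-0.95],"gripper":1}]'
python3 -m jog '[{"xyz":[0.65,1,0],"angular":[0,0,0],"gripper":1},{"xyz":[0.65,1,0],"angular":[0,0,0],"gripper":1},{"xyz":[0.65,1,0],"angular":[0,0,0],"gripper":1},{"xyz":[0,0,0],"angular":[0,0,0],"gripper":1}]'
python3 -c "
from h import *
go([.4389,-.3241,.006])"
```

```text
clock: 4.95
ee_pos: [0.3509, -0.3583, 0.1632]
ee_rot: [2.437, 1.983, -0.0]
contact_force: [0.2, 0.4, 0.3]
gripper_width: 0.0854
grasp_force: 0.0
clock: 5.45
ee_pos: [0.4358, -0.3256, 0.1635]
ee_rot: [-2.44, -1.979, -0.0]
contact_force: [-0.5, -0.3, 0.7]
gripper_width: 0.0854
grasp_force: 0.0
tcp [ 0.4358 -0.3256  0.1635] tooly deg -11.9 shift units [0.08 0.11 6.3 ]
```

```bash
python3 -m jog '[{"xyz":[0.08,0.11,1],"angular":[0,0,0],"gripper":1},{"xyz":[0,0,1],"angular":[0,0,0],"gripper":1},{"xyz":[0,0,1],"angular":[0,0,0],"gripper":1},{"xyz":[0,0,1],"angular":[0,0,0],"gripper":1},{"xyz":[0,0,1],"angular":[0,0,0],"gripper":1},{"xyz":[0,0,0.8],"angular":[0,0,0],"gripper":1},{"xyz":[0,0,0.5],"angular":[0,0,0],"gripper":1},{"xyz":[0,0,0],"angular":[0,0,0],"gripper":1}]'
python3 -m jog '[{"xyz":[0,0,0],"angular":[0,0,0],"gripper":-1},{"xyz":[0,0,0],"angular":[0,0,0],"gripper":-1},{"xyz":[0,0,0],"angular":[0,0,0],"gripper":-1},{"xyz":[0,0,0],"angular":[0,0,0],"gripper":-1},{"xyz":[0,0,0],"angular":[0,0,0],"gripper":-1},{"xyz":[0,0,0],"angular":[0,0,0],"gripper":-1}]' 40
```

```text
clock: 6.45
ee_pos: [0.4374, -0.3243, 0.0058]
ee_rot: [-2.441, -1.976, 0.0]
contact_force: [-0.9, -0.3, 0.5]
gripper_width: 0.0854
grasp_force: 0.0
clock: 7.2
ee_pos: [0.4385, -0.3246, 0.0073]
ee_rot: [2.44, 1.976, -0.0]
contact_force: [-2.1, 0.3, 6.1]
gripper_width: 0.0524
grasp_force: 42.2
```

```bash
python3 -m jog '[{"xyz":[0,0,-0.4],"angular":[0,0,0],"gripper":-1},{"xyz":[0,0,-1],"angular":[0,0,0],"gripper":-1},{"xyz":[0,0,-1],"angular":[0,0,0],"gripper":-1},{"xyz":[0,0,-1],"angular":[0,0,0],"gripper":-1},{"xyz":[0,0,-1],"angular":[0,0,0],"gripper":-1},{"xyz":[0,0,-1],"angular":[0,0,0],"gripper":-1},{"xyz":[0.5,0.3,-1],"angular":[0,0,0],"gripper":-1},{"xyz":[1,0.6,-1],"angular":[0,0,0],"gripper":-1}]'
python3 -m jog '[{"xyz":[1,0.6,-0.8],"angular":[0,0,0],"gripper":-1},{"xyz":[1,0.6,-0.8],"angular":[0,0,0],"gripper":-1},{"xyz":[0.9,0.6,-0.8],"angular":[0,0,0],"gripper":-1},{"xyz":[0,0,0],"angular":[0,0,0],"gripper":-1}]'
python3 look.py w3 analyser:0 window:.041 stage:.03 squeeze:.042 nose:.041 bulb:0 
python3 -m jog '[{"xyz":[1,0.2,0],"angular":[0,0,0],"gripper":-1},{"xyz":[1,0.2,0],"angular":[0,0,0],"gripper":-1},{"xyz":[1,0.2,0],"angular":[0,0,0],"gripper":-1},{"xyz":[0,0,0],"angular":[0,0,0],"gripper":-1}]'
python3 look.py w4 analyser:0 window:.041 stage:.03 squeeze:.042 nose:.041 black_jar:0 
```

```text
clock: 8.2
ee_pos: [0.4679, -0.2922, 0.1929]
ee_rot: [2.442, 1.975, 0.0]
contact_force: [0.3, -0.8, -1.0]
gripper_width: 0.053
grasp_force: 42.5
clock: 8.7
ee_pos: [0.5284, -0.2295, 0.2531]
ee_rot: [2.437, 1.979, 0.002]
contact_force: [-0.5, -0.1, -1.7]
gripper_width: 0.0531
grasp_force: 42.6
clock 8.75
squeeze [234.7  37.3] 0.66 [ 0.5412 -0.0935  0.042 ]
clock: 9.55
ee_pos: [0.5575, -0.1594, 0.251]
ee_rot: [-2.439, -1.979, 0.0]
contact_force: [-1.2, 0.1, -1.1]
gripper_width: 0.0531
grasp_force: 42.5
clock 9.6
analyser [288.9 108.8] 0.94 [ 0.6156 -0.1063  0.    ]
window [302.2   1.5] 0.96 [ 0.6433 -0.004   0.041 ]
stage [300.2   3.9] 0.57 [ 0.643  -0.0031  0.03  ]
squeeze [223.3 111.1] 0.88 [ 0.5419 -0.0927  0.042 ]
nose [304.    2.4] 0.7 [ 0.6449 -0.0052  0.041 ]
```

View pics/w4.png

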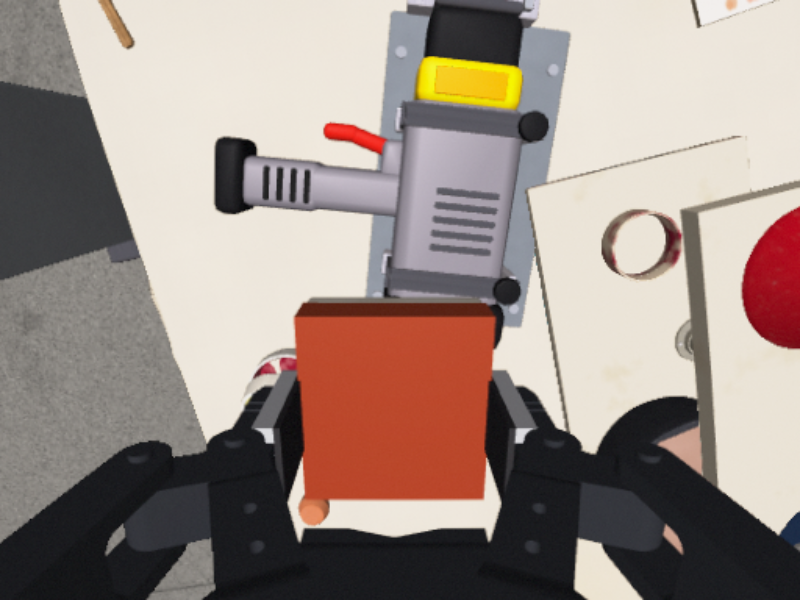

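The view shows the block square between the pads at (397,400). The analyser's grip and red trigger are at (310,180) and (350,132), with the nose at the top edge, near (475,5). I'll move on to see the stage.

```bash
python3 -m jog '[{"xyz":[1,0,0],"angular":[0,0,0],"gripper":-1},{"xyz":[1,0,0],"angular":[0,0,0],"gripper":-1},{"xyz":[1,0,0],"angular":[0,0,0],"gripper":-1},{"xyz":[1,0,0],"angular":[0,0,0],"gripper":-1},{"xyz":[0,0,0],"angular":[0,0,0],"gripper":-1}]'
python3 look.py w5 analyser:0 window:.041 stage:.03 squeeze:.042 nose:.041 black_jar:0 
python3 -m jog '[{"xyz":[1,0,0],"angular":[0,0,0],"gripper":-1},{"xyz":[1,0,0],"angular":[0,0,0],"gripper":-1},{"xyz":[0,0,0],"angular":[0,0,0],"gripper":-1}]'
python3 look.py w6 analyser:0 window:.041 stage:.03 squeeze:.042 nose:.041 black_jar:0 
```

```text
clock: 10.52
ee_pos: [0.5782, -0.0616, 0.2513]
ee_rot: [-2.44, -1.979, -0.0]
contact_force: [-0.2, 1.2, -0.6]
gripper_width: 0.0526
grasp_force: 42.5
clock 10.575
analyser [286.  190.4] 0.67 [ 0.6149 -0.1075  0.    ]
window [302.2 107.9] 0.79 [ 0.6462 -0.0089  0.041 ]
stage [299.  106.9] 0.81 [ 0.6445 -0.0076  0.03  ]
squeeze [187.5 308.7] 0.48 [ 0.4606 -0.225   0.042 ]
nose [302.5 104.8] 0.65 [ 0.6471 -0.0058  0.041 ]
clock: 11.25
ee_pos: [0.5886, -0.0128, 0.2512]
ee_rot: [-2.44, -1.979, -0.0]
contact_force: [-0.2, 0.0, -0.6]
gripper_width: 0.0526
grasp_force: 42.5
clock 11.3
window [294.8 148.6] 0.63 [ 0.6412 -0.0017  0.041 ]
stage [297.2 152.1] 0.92 [ 0.6444 -0.0079  0.03  ]
squeeze [193.6 336.5] 0.56 [ 0.4672 -0.2201  0.042 ]
nose [301.  151.3] 0.6 [ 0.6474 -0.006   0.041 ]
```

View pics/w6.png

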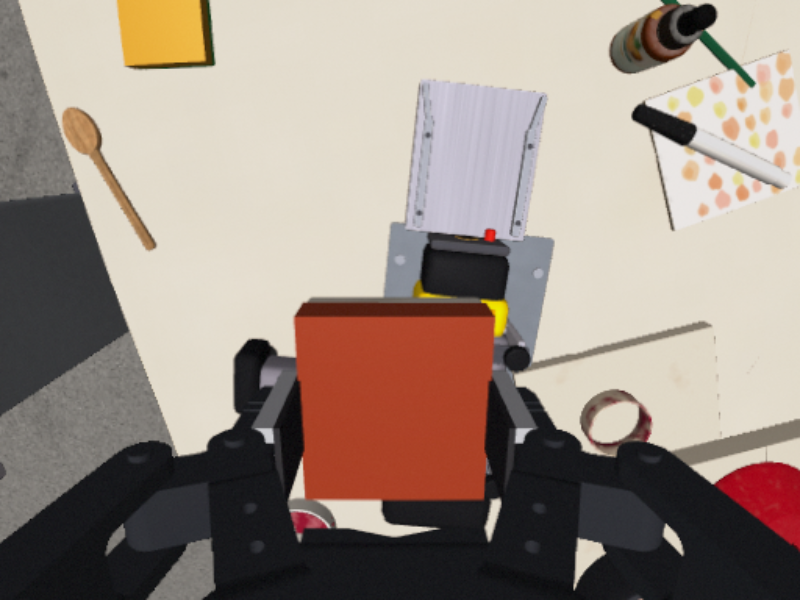

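The view shows the stage with corners at about (421,80), (547,95), (524,238), (405,230), the nose plate at (467,242) and the red pin at (490,235). I'll fit its edges at the stage height.

```bash
cat > stage.py <<'E'
from fit import *
def fit(n,r0,r1,c0=230,c1=370):
    w=load(n); im=w['img'].astype(int); m=((im[...,0]-im[...,2])>3); L=[];Rr=[]
    for r in range(r0,r1):
        c=np.where(m[r,c0:c1])[0]+c0
        if len(c)>40: L.append((c[0]-.5,r)); Rr.append((c[-1]+.5,r))
    col=[]
    for c in range(275,340):
        q=np.where(m[:r1,c])[0]
        if len(q): col.append((c,q[0]-.5))
    for z in (.025,.03,.035):
      out=[]
      for E in (L,Rr,col):
        P=np.array([onz(w,p,z)[:2] for p in E]); v=cv2.fitLine((P*1000).astype(np.float32),cv2.DIST_HUBER,0,.01,.01).ravel(); d=v[:2]; d=d*(1 if (d[1]>0) else -1); out.append((d,v[2:]))
      (d1,p1),(d2,p2),(d3,p3)=out; d=(d1+d2); d/=np.linalg.norm(d); x=np.array([d[1],-d[0]])
      ang=lambda v:np.degrees(np.arctan2(v[1],v[0])).round(2)
      mid=((x@p1)+(x@p2))/2; my=d@p3
      mouth=x*mid+d*(d@(p3+d3*((mid-x@p3)/(x@d3))))
      print(n,z,'ang',ang(d1),ang(d2),ang(d3),'width',round(float(x@(p2-p1)),1),'mouth centre',mouth.round(1),'nose face',(mouth-104*d).round(1))
if __name__=='__main__': fit('w6',64,140); fit('w5',25,98,220,390)
E
python3 stage.py
```

```text
w6 0.025 ang 72.49 72.33 162.5 width 87.7 mouth centre [676.1  92.6] nose face [644.7  -6.5]
w6 0.03 ang 72.49 72.33 162.5 width 86.5 mouth centre [675.2  92.1] nose face [643.7  -7. ]
w6 0.035 ang 72.49 72.33 162.5 width 85.3 mouth centre [674.2  91.6] nose face [642.8  -7.5]
w5 0.025 ang 72.49 72.35 162.53 width 87.4 mouth centre [676.3  93. ] nose face [644.9  -6.2]
w5 0.03 ang 72.5 72.35 162.53 width 86.2 mouth centre [675.1  91.8] nose face [643.7  -7.3]
w5 0.035 ang 72.5 72.35 162.53 width 85.0 mouth centre [674.   90.6] nose face [642.6  -8.5]
```

```bash
python3 -m jog '[{"xyz":[0,0,0],"angular":[0,0,0.57],"gripper":-1},{"xyz":[0.8,0.5,0.5],"angular":[0,0,0],"gripper":-1},{"xyz":[0.8,0.5,0.5],"angular":[0,0,0],"gripper":-1},{"xyz":[0.8,0.5,0.7],"angular":[0,0,0],"gripper":-1},{"xyz":[0.7,0.5,1],"angular":[0,0,0],"gripper":-1},{"xyz":[0,0,1],"angular":[0,0,0],"gripper":-1},{"xyz":[0,0,1],"angular":[0,0,0],"gripper":-1},{"xyz":[0,0,0],"angular":[0,0,0],"gripper":-1}]'
python3 -c "
from h import *
go([.6606,.0453,.0383])"
```

```text
clock: 12.6
ee_pos: [0.659, 0.0461, 0.1305]
ee_rot: [-2.533, -1.853, 0.006]
contact_force: [-1.1, 0.3, -0.1]
gripper_width: 0.0529
grasp_force: 42.5
tcp [0.659  0.0461 0.1305] tooly deg -17.6 shift units [-0.    0.09  3.69]
```

```bash
python3 -m jog '[{"xyz":[0,0.08,1],"angular":[0,0,0],"gripper":-1},{"xyz":[0,0,1],"angular":[0,0,0],"gripper":-1},{"xyz":[0,0,1],"angular":[0,0,0],"gripper":-1},{"xyz":[0,0,0.4],"angular":[0,0,0],"gripper":-1},{"xyz":[0,0,0.2],"angular":[0,0,0],"gripper":-1},{"xyz":[0,0,0],"angular":[0,0,0],"gripper":-1}]'
python3 -m jog '[{"xyz":[0,0,0.06],"angular":[0,0,0],"gripper":-1},{"xyz":[0,0,0.04],"angular":[0,0,0],"gripper":-1},{"xyz":[0,0,0],"angular":[0,0,0],"gripper":-1}]' 25
python3 - <<'E'
from h import *
go([.6440+.0296*.3024,-.0071+.0296*.9532,.038])
w=arm.snapshot('wrist'); cv2.imwrite('pics/d.png',w['img'])
E
```

```text
clock: 13.35
ee_pos: [0.662, 0.0445, 0.0444]
ee_rot: [2.536, 1.853, 0.001]
contact_force: [0.1, 0.4, -0.9]
gripper_width: 0.0528
grasp_force: 42.5
clock: 13.72
ee_pos: [0.6617, 0.0444, 0.0415]
ee_rot: [2.536, 1.853, 0.0]
contact_force: [-0.6, -0.5, -0.9]
gripper_width: 0.0527
grasp_force: 42.5
tcp [0.6617 0.0444 0.0415] tooly deg -17.7 shift units [-0.99 -0.05  0.14]
```

View pics/d.png

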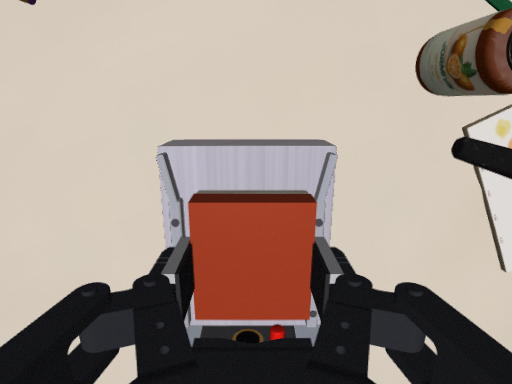

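The block is between the rails, with the nose window at (248,338) and the pin at (277,332). I'll lower it until it touches.

```bash
python3 -m jog '[{"xyz":[0,-0.05,0.06],"angular":[0,0,0],"gripper":-1},{"xyz":[0,0,0.06],"angular":[0,0,0],"gripper":-1},{"xyz":[0,0,0],"angular":[0,0,0],"gripper":-1}]' 25
python3 -m jog '[{"xyz":[0,0,0.04],"angular":[0,0,0],"gripper":-1},{"xyz":[0,0,0],"angular":[0,0,0],"gripper":-1}]' 25
```

```text
clock: 14.15
ee_pos: [0.6603, 0.0448, 0.0381]
ee_rot: [-2.536, -1.853, 0.0]
contact_force: [0.9, 0.2, -1.0]
gripper_width: 0.0531
grasp_force: 42.5
clock: 14.4
ee_pos: [0.6605, 0.0448, 0.0374]
ee_rot: [2.536, 1.854, 0.0]
contact_force: [-1.2, 0.1, 0.3]
gripper_width: 0.0528
grasp_force: 42.7
```

```bash
python3 -m jog '[{"xyz":[-0.1,0,0],"angular":[0,0,0],"gripper":-1},{"xyz":[-0.15,0,0],"angular":[0,0,0],"gripper":-1},{"xyz":[-0.15,0,0],"angular":[0,0,0],"gripper":-1},{"xyz":[-0.15,0,0],"angular":[0,0,0],"gripper":-1},{"xyz":[-0.15,0,0],"angular":[0,0,0],"gripper":-1},{"xyz":[-0.1,0,0],"angular":[0,0,0],"gripper":-1},{"xyz":[0,0,0],"angular":[0,0,0],"gripper":-1}]' 20
python3 -m jog '[{"xyz":[-0.04,0,0],"angular":[0,0,0],"gripper":-1},{"xyz":[-0.04,0,0],"angular":[0,0,0],"gripper":-1},{"xyz":[0,0,0],"angular":[0,0,0],"gripper":-1}]'
python3 -m jog '[{"xyz":[-0.04,0,0],"angular":[0,0,0],"gripper":-1},{"xyz":[0,0,0],"angular":[0,0,0],"gripper":-1}]'
python3 -c "
from h import *
go([.6440+.029*.3024,-.0071+.029*.9532,.0375])"
```

```text
clock: 15.28
ee_pos: [0.6543, 0.0253, 0.0374]
ee_rot: [2.537, 1.853, -0.001]
contact_force: [-1.1, -1.0, 1.0]
gripper_width: 0.0527
grasp_force: 42.9
clock: 15.65
ee_pos: [0.6538, 0.0239, 0.0374]
ee_rot: [2.536, 1.854, 0.0]
contact_force: [1.5, 0.5, 2.3]
gripper_width: 0.0527
grasp_force: 42.9
clock: 15.9
ee_pos: [0.6535, 0.0229, 0.0374]
ee_rot: [2.536, 1.854, 0.0]
contact_force: [0.4, 1.9, 1.7]
gripper_width: 0.0529
grasp_force: 42.9
tcp [0.6535 0.0229 0.0374] tooly deg -17.7 shift units [-0.1   0.   -0.01]
```

```bash
for i in 1 2; do python3 -m jog '[{"xyz":[-0.03,0,0],"angular":[0,0,0],"gripper":-1},{"xyz":[0,0,0],"angular":[0,0,0],"gripper":-1}]' | grep -E "ee_pos|contact"; done
```

```text
ee_pos: [0.6533, 0.0222, 0.0374]
contact_force: [0.1, 1.4, 2.5]
ee_pos: [0.653, 0.0215, 0.0374]
contact_force: [0.5, 1.3, 3.5]
```

```bash
python3 -m jog '[{"xyz":[-0.03,0,0],"angular":[0,0,0],"gripper":-1},{"xyz":[0,0,0],"angular":[0,0,0],"gripper":-1}]' | grep -E "ee_pos|contact"; python3 - <<'E'
from h import *
a=[arm.snapshot(n)['img'] for n in('wrist','side')]
cv2.imwrite('pics/e.png',np.hstack([cv2.resize(a[0][260:360,150:350],(500,250)),cv2.resize(a[1][140:240,190:310],(300,250))]))
E
```

```text
ee_pos: [0.6528, 0.0208, 0.0374]
contact_force: [1.2, 3.4, 3.0]
```

View pics/e.png

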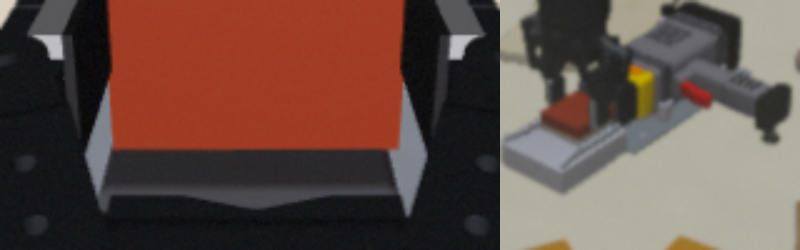

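The block's edge now meets the dark nose plate at row 150 of the crop, and the window and pin are hidden. I'll push a little more to confirm contact.

```bash
for i in 1 2; do python3 -m jog '[{"xyz":[-0.03,0,0],"angular":[0,0,0],"gripper":-1},{"xyz":[0,0,0],"angular":[0,0,0],"gripper":-1}]' | grep -E "ee_pos|contact"; done; python3 -c "
from station import arm
print(arm.get_obs()['contact_force'])"
```

```text
ee_pos: [0.6528, 0.0208, 0.0373]
contact_force: [2.1, 6.6, 3.8]
ee_pos: [0.6527, 0.0208, 0.0373]
contact_force: [3.3, 10.0, 2.5]
[ 3.33168926 10.04561987  2.46495181]
```

```bash
python3 -m jog '[{"xyz":[0.03,0,0],"angular":[0,0,0],"gripper":1},{"xyz":[0,0,0],"angular":[0,0,0],"gripper":1},{"xyz":[0,0,0],"angular":[0,0,0],"gripper":1},{"xyz":[0,0,0],"angular":[0,0,0],"gripper":1},{"xyz":[0,0,-0.3],"angular":[0,0,0],"gripper":1},{"xyz":[0,0,-0.7],"angular":[0,0,0],"gripper":1},{"xyz":[0,0,-1],"angular":[0,0,0],"gripper":1},{"xyz":[0,0,-1],"angular":[0,0,0],"gripper":1}]' 20
python3 -m jog '[{"xyz":[0,0,-1],"angular":[0,0,-1],"gripper":1},{"xyz":[0,0,-1],"angular":[0,0,-1],"gripper":1},{"xyz":[0,0,-1],"angular":[0,0,-1],"gripper":1},{"xyz":[0,0,0],"angular":[0,0,-1],"gripper":1},{"xyz":[0,0,0],"angular":[0,0,-1],"gripper":1},{"xyz":[0,0,0],"angular":[0,0,-1],"gripper":1},{"xyz":[0,0,0],"angular":[0,0,-1],"gripper":1},{"xyz":[0,0,0],"angular":[0,0,-1],"gripper":1}]'
python3 -m jog '[{"xyz":[0,0,0],"angular":[0,0,-1],"gripper":1},{"xyz":[0,0,0],"angular":[0,0,0],"gripper":1}]'
python3 - <<'E'
from h import *
go([.5347,-.0941,.028])
b=arm.snapshot('side'); cv2.imwrite('pics/f.png',cv2.resize(b['img'][140:240,190:310],(600,500)))
E
```

```text
clock: 18.25
ee_pos: [0.6525, 0.02, 0.1136]
ee_rot: [2.536, 1.853, 0.0]
contact_force: [-0.5, 0.7, -0.6]
gripper_width: 0.0853
grasp_force: 0.0
clock: 19.25
ee_pos: [0.6525, 0.02, 0.1879]
ee_rot: [0.743, 3.052, 0.0]
contact_force: [0.9, 0.2, 0.4]
gripper_width: 0.0856
grasp_force: 0.0
clock: 19.5
ee_pos: [0.6525, 0.02, 0.1878]
ee_rot: [0.485, 3.103, -0.0]
contact_force: [-0.3, 0.2, -0.1]
gripper_width: 0.0854
grasp_force: 0.0
tcp [0.6525 0.02   0.1878] tooly deg 72.2 shift units [ 3.1  -5.78  6.39]
```

View pics/f.png

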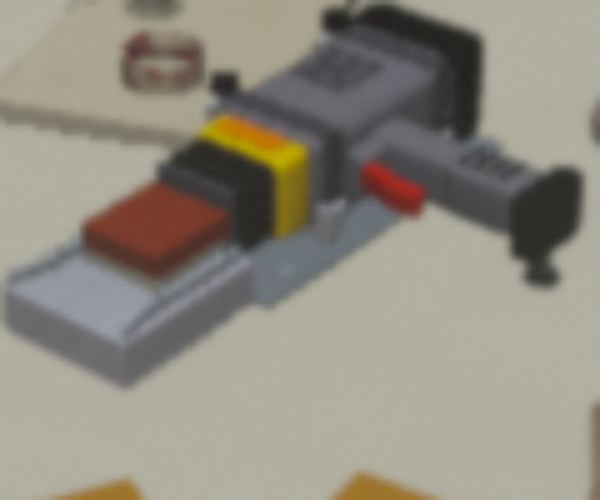

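The block at (160,230) lies flat against the nose, and the trigger at (392,190) is out. Now I'll move over the grip.

```bash
python3 -m jog '[{"xyz":[0.5,-0.95,0],"angular":[0,0,0],"gripper":1},{"xyz":[0.5,-0.95,0],"angular":[0,0,0],"gripper":1},{"xyz":[0.5,-0.95,0],"angular":[0,0,0],"gripper":1},{"xyz":[0.5,-0.95,0.3],"angular":[0,0,0],"gripper":1},{"xyz":[0.5,-0.95,0.5],"angular":[0,0,0],"gripper":1},{"xyz":[0.6,-1,0.5],"angular":[0,0,0],"gripper":1},{"xyz":[0,0,0.5],"angular":[0,0,0],"gripper":1},{"xyz":[0,0,0],"angular":[0,0,0],"gripper":1}]'
python3 look.py w7 squeeze:.042 trigger:.042 
python3 -c "
from h import *
go([.5347,-.0941,.028])"
```

```text
clock: 20.55
ee_pos: [0.535, -0.0931, 0.1418]
ee_rot: [-0.486, -3.103, -0.001]
contact_force: [0.7, 0.1, 1.4]
gripper_width: 0.0854
grasp_force: 0.0
clock 20.6
squeeze [255.3 198.3] 0.56 [ 0.5399 -0.0918  0.042 ]
tcp [ 0.5357 -0.093   0.1426] tooly deg 72.3 shift units [ 0.03 -0.05  4.58]Traceback (most recent call last):
  File "look.py", line 8, in <module>
    for d in arm.place_of(w,t)[:2]: print(t,np.round(d['location'],1),round(d['score'],2),onz(w,d['location'],float(z)).round(4))
             ~~~~~~~~~~~~^^^^^
ValueError: it knows: analyser, black_jar, bulb, col_low, col_top, nose, sample, spice_white, squeeze, stage, twin_ring, window
```

View pics/w7.png

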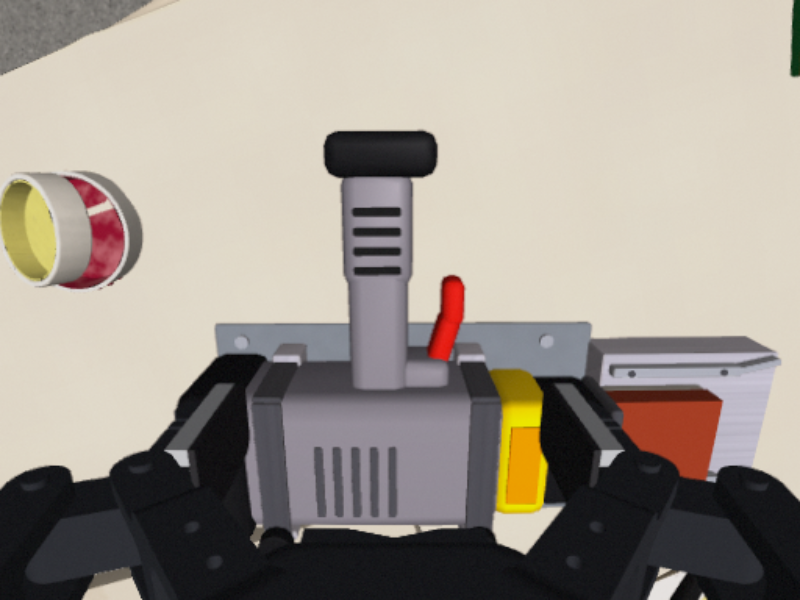

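The view shows the grip at (378,290), the red trigger tip at (453,285), and the block still on the stage at (665,430). I'll check the squeeze centre numerically from these pixels.

```bash
python3 - <<'E'
from fit import *
w=load('w7'); O=np.array([.6135,-.1034]); d=np.array([.3024,.9532]); x=np.array([.9532,-.3024])
def A(p,z):
    q=onz(w,np.array(p)*.64,z)[:2]-O; return (q@x*1000).round(1),(q@d*1000).round(1)
for n,p,z in [('grip back',(350,300),.045),('grip front',(407,300),.045),('trig front',(464,300),.045),('trig tip',(453,277),.045),('plate L',(216,323),.004),('black butt',(325,155),.04)]: print(n,A(p,z))
E
```

```text
grip back (np.float64(-79.8), np.float64(-35.6))
grip front (np.float64(-79.7), np.float64(-7.2))
trig front (np.float64(-79.6), np.float64(21.2))
trig tip (np.float64(-91.3), np.float64(15.3))
plate L (np.float64(-54.6), np.float64(-119.6))
black butt (np.float64(-149.4), np.float64(-46.0))
```

```bash
python3 -m jog '[{"xyz":[0.03,0,1],"angular":[0,0,0],"gripper":1},{"xyz":[0,0,1],"angular":[0,0,0],"gripper":1},{"xyz":[0,0,1],"angular":[0,0,0],"gripper":1},{"xyz":[0,0,1],"angular":[0,0,0],"gripper":1},{"xyz":[0,0,0.55],"angular":[0,0,0],"gripper":1},{"xyz":[0,0,0],"angular":[0,0,0],"gripper":1}]' 20
python3 -c "
from h import *
go([.535,-.0931,.028])"
python3 -m jog '[{"xyz":[0,0,0],"angular":[0,0,0],"gripper":-1},{"xyz":[0,0,0],"angular":[0,0,0],"gripper":-1},{"xyz":[0,0,0],"angular":[0,0,0],"gripper":-1},{"xyz":[0,0,0],"angular":[0,0,0],"gripper":-1},{"xyz":[0,0,0],"angular":[0,0,0],"gripper":-1},{"xyz":[0,0,0],"angular":[0,0,0],"gripper":-1},{"xyz":[0,0,0],"angular":[0,0,0],"gripper":-1},{"xyz":[0,0,0],"angular":[0,0,0],"gripper":-1}]'
```

```text
clock: 21.4
ee_pos: [0.5343, -0.0928, 0.0281]
ee_rot: [-0.482, -3.103, -0.0]
contact_force: [-1.1, 0.1, 0.2]
gripper_width: 0.0855
grasp_force: 0.0
tcp [ 0.5343 -0.0928  0.0281] tooly deg 72.3 shift units [-0.03 -0.    0.  ]
clock: 22.4
ee_pos: [0.5351, -0.0915, 0.0298]
ee_rot: [0.48, 3.102, 0.006]
contact_force: [0.4, 8.4, 4.4]
gripper_width: 0.0474
grasp_force: 24.6
```

The opening is 47.4 mm, so the trigger is fully squeezed. I'll hold it, then let go.

```bash
python3 -m jog '[{"xyz":[0,0,0],"angular":[0,0,0],"gripper":-1},{"xyz":[0,0,0],"angular":[0,0,0],"gripper":-1},{"xyz":[0,0,0],"angular":[0,0,0],"gripper":-1},{"xyz":[0,0,0],"angular":[0,0,0],"gripper":-1},{"xyz":[0,0,0],"angular":[0,0,0],"gripper":-1},{"xyz":[0,0,0],"angular":[0,0,0],"gripper":-1},{"xyz":[0,0,0],"angular":[0,0,0],"gripper":-1},{"xyz":[0,0,0],"angular":[0,0,0],"gripper":-1}]'
python3 -m jog '[{"xyz":[0,0,0],"angular":[0,0,0],"gripper":-1},{"xyz":[0,0,0],"angular":[0,0,0],"gripper":-1},{"xyz":[0,0,0],"angular":[0,0,0],"gripper":-1},{"xyz":[0,0,0],"angular":[0,0,0],"gripper":1},{"xyz":[0,0,0],"angular":[0,0,0],"gripper":1},{"xyz":[0,0,0],"angular":[0,0,0],"gripper":1},{"xyz":[0,0,0],"angular":[0,0,0],"gripper":1},{"xyz":[0,0,0],"angular":[0,0,0],"gripper":1}]'
python3 -m jog '[{"xyz":[0,0,0],"angular":[0,0,0],"gripper":1},{"xyz":[0,0,0],"angular":[0,0,0],"gripper":1},{"xyz":[0,0,-0.5],"angular":[0,0,0],"gripper":1},{"xyz":[0,0,-1],"angular":[0,0,0],"gripper":1},{"xyz":[0,0,-1],"angular":[0,0,0],"gripper":1},{"xyz":[0,0,-1],"angular":[0,0,0],"gripper":1},{"xyz":[0,0,-1],"angular":[0,0,0],"gripper":1},{"xyz":[0,0,-1],"angular":[0,0,0],"gripper":1}]'
python3 - <<'E'
from h import *
b=arm.snapshot('side'); cv2.imwrite('pics/g.png',cv2.resize(b['img'][140:300,130:340],(700,533)))
E
```

```text
clock: 23.4
ee_pos: [0.5351, -0.0915, 0.0298]
ee_rot: [0.48, 3.102, 0.006]
contact_force: [-0.4, 9.2, 5.0]
gripper_width: 0.0474
grasp_force: 24.6
clock: 24.4
ee_pos: [0.5342, -0.0933, 0.0285]
ee_rot: [-0.483, -3.104, 0.0]
contact_force: [0.4, -0.4, 0.5]
gripper_width: 0.0857
grasp_force: 0.0
clock: 25.4
ee_pos: [0.5342, -0.0931, 0.1678]
ee_rot: [0.483, 3.103, -0.0]
contact_force: [0.0, -0.5, -0.2]
gripper_width: 0.0856
grasp_force: 0.0
```

View pics/g.png

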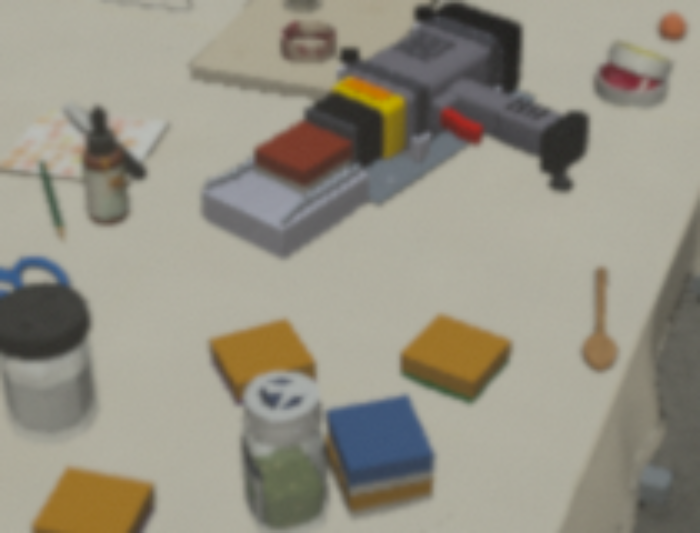

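Everything stands in place: the block is on the nose at (305,150) and the trigger is out at (462,125). The pile is at (382,450) with the white jar beside it at (285,450). That was one picture over my limit of 10, so from here I'll measure numerically only. Next I'll go back for the block.

```bash
python3 -m jog '[{"xyz":[0,0,0],"angular":[0,0,1],"gripper":1},{"xyz":[0,0,0],"angular":[0,0,1],"gripper":1},{"xyz":[0,0,0],"angular":[0,0,1],"gripper":1},{"xyz":[0,0,0],"angular":[0,0,1],"gripper":1},{"xyz":[0,0,0],"angular":[0,0,1],"gripper":1},{"xyz":[0,0,0],"angular":[0,0,1],"gripper":1},{"xyz":[0,0,0],"angular":[0,0,1],"gripper":1},{"xyz":[0,0,0],"angular":[0,0,1],"gripper":1}]'
python3 -m jog '[{"xyz":[0,0,0],"angular":[0,0,1],"gripper":1},{"xyz":[0,0,0],"angular":[0,0,0],"gripper":1}]'
python3 look.py w8 sample:.03 nose:.041
python3 - <<'E'
from fit import *
go([.6528,.0208,.0373])
w=load('w8'); s=proj(w,[.6528,.0208,.052])[0]; print(s); print(rect(w,s,.052))
E
```

```text
clock: 26.45
ee_pos: [0.5343, -0.0931, 0.1668]
ee_rot: [2.371, 2.06, 0.001]
contact_force: [0.2, 0.3, -0.0]
gripper_width: 0.0851
grasp_force: 0.0
clock: 26.7
ee_pos: [0.5343, -0.0931, 0.1667]
ee_rot: [2.535, 1.855, 0.001]
contact_force: [-1.0, 0.1, 0.2]
gripper_width: 0.0853
grasp_force: 0.0
clock 26.75
sample [347.5  10.9] 0.74 [0.6519 0.0192 0.03  ]
nose [351.6  44.1] 0.79 [ 0.6454 -0.007   0.041 ]
tcp [ 0.5343 -0.0931  0.1663] tooly deg -17.5 shift units [5.77 3.15 5.16]
[ 3.56731773e+02 -4.51318812e-02]
(array([0.65  , 0.0077]), array([27.1, 53.8]), 73.5)
```

```bash
python3 -m jog '[{"xyz":[1,0.5,0],"angular":[0,0,0],"gripper":1},{"xyz":[1,0.55,0],"angular":[0,0,0],"gripper":1},{"xyz":[1,0.55,0],"angular":[0,0,0],"gripper":1},{"xyz":[1,0.55,0],"angular":[0,0,0],"gripper":1},{"xyz":[1,0.55,0],"angular":[0,0,0],"gripper":1},{"xyz":[0.77,0.45,0],"angular":[0,0,0],"gripper":1},{"xyz":[0,0,1],"angular":[0,0,0],"gripper":1},{"xyz":[0,0,0],"angular":[0,0,0],"gripper":1}]'
python3 look.py w9 sample:.03
python3 - <<'E'
from fit import *
go([.6528,.0208,.0373])
w=load('w9'); s=proj(w,[.6528,.0208,.052])[0]; print(s); print(rect(w,s,.052))
E
```

```text
clock: 27.85
ee_pos: [0.6522, 0.0207, 0.1393]
ee_rot: [-2.532, -1.855, 0.004]
contact_force: [-0.4, 0.1, 0.4]
gripper_width: 0.0854
grasp_force: 0.0
clock 27.9
sample [251.8 191.2] 0.76 [0.6535 0.0209 0.03  ]
tcp [0.6531 0.0203 0.1415] tooly deg -17.6 shift units [ 0.02 -0.02  4.17]
[250.81175901 199.4323782 ]
(array([0.6548, 0.0216]), array([57.1, 52.9]), 72.5)
```

```bash
python3 -m jog '[{"xyz":[0.04,0.03,1],"angular":[0,0,0],"gripper":1},{"xyz":[0,0,1],"angular":[0,0,0],"gripper":1},{"xyz":[0,0,1],"angular":[0,0,0],"gripper":1},{"xyz":[0,0,0.8],"angular":[0,0,0],"gripper":1},{"xyz":[0,0,0.32],"angular":[0,0,0],"gripper":1},{"xyz":[0,0,0],"angular":[0,0,0],"gripper":1}]'
python3 -m jog '[{"xyz":[0,0,0],"angular":[0,0,0],"gripper":-1},{"xyz":[0,0,0],"angular":[0,0,0],"gripper":-1},{"xyz":[0,0,0],"angular":[0,0,0],"gripper":-1},{"xyz":[0,0,0],"angular":[0,0,0],"gripper":-1},{"xyz":[0,0,0],"angular":[0,0,0],"gripper":-1},{"xyz":[0,0,0],"angular":[0,0,0],"gripper":-1}]' 40
```

```text
clock: 28.7
ee_pos: [0.6543, 0.0209, 0.0386]
ee_rot: [2.536, 1.854, 0.0]
contact_force: [0.2, -0.9, -0.3]
gripper_width: 0.0853
grasp_force: 0.0
clock: 29.45
ee_pos: [0.6547, 0.021, 0.0393]
ee_rot: [2.535, 1.853, 0.002]
contact_force: [-1.4, 0.1, 5.3]
gripper_width: 0.053
grasp_force: 42.6
```

```bash
python3 -m jog '[{"xyz":[0.2,0,-0.1],"angular":[0,0,0],"gripper":-1},{"xyz":[0.4,0,-0.4],"angular":[0,0,0],"gripper":-1},{"xyz":[0,0,-1],"angular":[0,0,0],"gripper":-1},{"xyz":[0,0,-1],"angular":[0,0,0],"gripper":-1},{"xyz":[0,-0.4,-1],"angular":[0,0,0],"gripper":-1},{"xyz":[0.2,-0.8,-1],"angular":[0,0,0],"gripper":-1},{"xyz":[0.2,-1,-1],"angular":[0,0,0],"gripper":-1},{"xyz":[0.2,-1,-1],"angular":[0,0,0],"gripper":-1}]'
python3 -m jog '[{"xyz":[0.3,-1,-1],"angular":[0,0,0],"gripper":-1},{"xyz":[0.3,-1,-1],"angular":[0,0,0],"gripper":-1},{"xyz":[0.3,-1,0],"angular":[0,0,0],"gripper":-1},{"xyz":[0.2,-1,0],"angular":[0,0,0],"gripper":-1},{"xyz":[0,0,0],"angular":[0,0,0],"gripper":-1}]'
python3 look.py w10 col_top:.022 col_low:0 spice_white:0
python3 -m jog '[{"xyz":[0.8,-0.3,0],"angular":[0,0,0],"gripper":-1},{"xyz":[0.8,-0.3,0],"angular":[0,0,0],"gripper":-1},{"xyz":[0,0,0],"angular":[0,0,0],"gripper":-1}]'
python3 look.py w11 col_top:.022 col_low:0 spice_white:0
python3 - <<'E'
from fit import *
for n in ('w10','w11'):
    w=load(n); s=proj(w,[.475,.312,.044])[0]; print(s,w['img'][int(s[1]),int(s[0])])
    for z in (.04,.044,.048): print(z,*rect(w,s,z,40))
E
```

```text
clock: 30.45
ee_pos: [0.5864, 0.075, 0.2019]
ee_rot: [2.536, 1.854, 0.001]
contact_force: [-0.8, 0.3, -0.8]
gripper_width: 0.0526
grasp_force: 42.2
clock: 31.08
ee_pos: [0.499, 0.1318, 0.2517]
ee_rot: [2.534, 1.856, 0.002]
contact_force: [0.4, -0.4, -0.9]
gripper_width: 0.0532
grasp_force: 42.3
clock 31.125
col_top [179.4  19.2] 0.59 [0.4747 0.3057 0.022 ]
col_low [211.8 128.9] 0.66 [0.4665 0.1845 0.    ]
col_low [296.9  55.1] 0.56 [0.5881 0.2346 0.    ]
clock: 31.65
ee_pos: [0.4985, 0.1738, 0.2502]
ee_rot: [-2.535, -1.855, 0.001]
contact_force: [-0.0, -0.5, -0.7]
gripper_width: 0.0528
grasp_force: 42.3
clock 31.7
col_top [196.3  53.7] 0.82 [0.4796 0.3087 0.022 ]
col_low [222.8 163.8] 0.92 [0.4646 0.1819 0.    ]
col_low [306.4  89.9] 0.62 [0.5871 0.2357 0.    ]
spice_white [218.5   3.9] 0.58 [0.5185 0.3548 0.    ]
[172.68772597   7.08969101] [223 166 123]
0.04 [0.4742 0.3072] [54.5 58.2] 37.6
0.044 [0.4747 0.306 ] [53.9 57.5] 37.6
0.048 [0.4752 0.3048] [53.3 56.9] 37.6
[187.33584182  48.72108049] [218 160 116]
0.04 [0.4742 0.3067] [54.1 58.2] 37.4
0.044 [0.4748 0.3059] [53.5 57.5] 37.4
0.048 [0.4753 0.3052] [52.9 56.9] 37.4
```

```bash
python3 -m jog '[{"xyz":[0,0,0],"angular":[0,0,-1],"gripper":-1},{"xyz":[0,0,0],"angular":[0,0,-1],"gripper":-1},{"xyz":[0,0,0],"angular":[0,0,-1],"gripper":-1},{"xyz":[0,0,0],"angular":[0,0,-1],"gripper":-1},{"xyz":[0,0,0],"angular":[0,0,-1],"gripper":-1},{"xyz":[0,0,0],"angular":[0,0,-1],"gripper":-1},{"xyz":[0,0,0],"angular":[0,0,-1],"gripper":-1},{"xyz":[0,0,0],"angular":[0,0,-1],"gripper":-1}]' | head -2
python3 -m jog '[{"xyz":[0,0,0],"angular":[0,0,-1],"gripper":-1},{"xyz":[0,0,0],"angular":[0,0,-1],"gripper":-1},{"xyz":[0,0,0],"angular":[0,0,-1],"gripper":-1},{"xyz":[0,0,0],"angular":[0,0,-1],"gripper":-1},{"xyz":[0,0,0],"angular":[0,0,-1],"gripper":-1},{"xyz":[0,0,0],"angular":[0,0,-1],"gripper":-1},{"xyz":[0,0,0],"angular":[0,0,-0.5],"gripper":-1},{"xyz":[0,0,0],"angular":[0,0,0],"gripper":-1}]'
python3 look.py w12
python3 - <<'E'
from fit import *
go([.4747,.306,.0533])
w=load('w12'); o=arm.get_obs(); T=R.from_rotvec(o['ee_rot']); p=o['ee_pos']; z=p[2]-.0093+.022
c,s,a=rect(w,proj(w,[p[0],p[1],z])[0],z,40); print(c,s,a,'offset in tool',T.inv().apply(np.r_[c,z]-p).round(4))
E
```

```text
clock: 32.85
ee_pos: [0.4982, 0.1725, 0.2506]
clock: 33.85
ee_pos: [0.4981, 0.1726, 0.2506]
ee_rot: [-1.003, 2.977, -0.0]
contact_force: [-1.0, -1.4, -0.9]
gripper_width: 0.0527
grasp_force: 42.3
clock 33.9
tcp [0.4981 0.1727 0.2506] tooly deg 127.2 shift units [-2.47  4.82  7.89]
[0.4993 0.1717] [57.6 53.9] 37.5 offset in tool [-0.0003 -0.0015 -0.0127]
```

```bash
python3 -m jog '[{"xyz":[-0.5,0.95,0],"angular":[0,0,0],"gripper":-1},{"xyz":[-0.5,1,0],"angular":[0,0,0],"gripper":-1},{"xyz":[-0.5,1,0],"angular":[0,0,0],"gripper":-1},{"xyz":[-0.5,1,0.5],"angular":[0,0,0],"gripper":-1},{"xyz":[-0.47,0.9,0.5],"angular":[0,0,0],"gripper":-1},{"xyz":[0,0,1],"angular":[0,0,0],"gripper":-1},{"xyz":[0,0,1],"angular":[0,0,0],"gripper":-1},{"xyz":[0,0,0],"angular":[0,0,0],"gripper":-1}]'
python3 -c "
from h import *
go([.4747,.306,.0533])"
```

```text
clock: 34.9
ee_pos: [0.4728, 0.3065, 0.174]
ee_rot: [1.001, -2.974, 0.001]
contact_force: [-0.3, 0.6, -0.8]
gripper_width: 0.053
grasp_force: 42.4
tcp [0.4728 0.3065 0.174 ] tooly deg 127.2 shift units [-0.06 -0.07  4.83]
```

```bash
python3 -m jog '[{"xyz":[-0.03,-0.03,1],"angular":[0,0,0],"gripper":-1},{"xyz":[0,0,1],"angular":[0,0,0],"gripper":-1},{"xyz":[0,0,1],"angular":[0,0,0],"gripper":-1},{"xyz":[0,0,1],"angular":[0,0,0],"gripper":-1},{"xyz":[0,0,0.4],"angular":[0,0,0],"gripper":-1},{"xyz":[0,0,0.15],"angular":[0,0,0],"gripper":-1},{"xyz":[0,0,0],"angular":[0,0,0],"gripper":-1}]'
python3 -c "
from h import *
go([.4747,.306,.0533])"
```

```text
clock: 35.78
ee_pos: [0.4751, 0.3071, 0.0626]
ee_rot: [-1.004, 2.976, 0.0]
contact_force: [1.4, -0.2, -0.2]
gripper_width: 0.0527
grasp_force: 42.4
tcp [0.4751 0.3071 0.0626] tooly deg 127.3 shift units [ 0.04 -0.02  0.37]
```

```bash
python3 -m jog '[{"xyz":[0.04,-0.02,0.1],"angular":[0,0,0],"gripper":-1},{"xyz":[0,0,0.1],"angular":[0,0,0],"gripper":-1},{"xyz":[0,0,0],"angular":[0,0,0],"gripper":-1}]' | grep -E 'ee_pos|contact'
for i in 1 2 3; do python3 -m jog '[{"xyz":[0,0,0.06],"angular":[0,0,0],"gripper":-1},{"xyz":[0,0,0],"angular":[0,0,0],"gripper":-1}]' | grep -E 'ee_pos|contact'; done
```

```text
ee_pos: [0.4741, 0.3059, 0.0568]
contact_force: [-0.1, 0.3, -1.9]
ee_pos: [0.4741, 0.3059, 0.0552]
contact_force: [-0.2, -0.6, -1.6]
ee_pos: [0.4741, 0.3059, 0.0537]
contact_force: [-0.1, 0.4, -0.9]
ee_pos: [0.4743, 0.306, 0.0532]
contact_force: [-1.9, -1.4, 8.1]
```

```bash
python3 -m jog '[{"xyz":[0,0,-0.04],"angular":[0,0,0],"gripper":-1},{"xyz":[0,0,0],"angular":[0,0,0],"gripper":1},{"xyz":[0,0,0],"angular":[0,0,0],"gripper":1},{"xyz":[0,0,0],"angular":[0,0,0],"gripper":1},{"xyz":[0,0,0],"angular":[0,0,0],"gripper":1},{"xyz":[0,0,-0.2],"angular":[0,0,0],"gripper":1},{"xyz":[0,0,-0.5],"angular":[0,0,0],"gripper":1},{"xyz":[0,0,-1],"angular":[0,0,0],"gripper":1}]'
python3 -m jog '[{"xyz":[0,0,-1],"angular":[0,0,0],"gripper":1},{"xyz":[0,0,-1],"angular":[0,0,0],"gripper":1},{"xyz":[0,0,-1],"angular":[0,0,0],"gripper":1},{"xyz":[0,0,-1],"angular":[0,0,0],"gripper":1},{"xyz":[1,0,-1],"angular":[0,0,0],"gripper":1},{"xyz":[1,0,0],"angular":[0,0,0],"gripper":1},{"xyz":[-1,0,0],"angular":[0,0,0],"gripper":1},{"xyz":[-1,0,0],"angular":[0,0,0],"gripper":1}]' | head -2
python3 -m jog '[{"xyz":[-1,0,0],"angular":[0,0,0],"gripper":1},{"xyz":[-1,0,0],"angular":[0,0,0],"gripper":1},{"xyz":[0,0,0],"angular":[0,0,0],"gripper":1}]' | head -2
python3 look.py w13 sample:.044
python3 - <<'E'
from fit import *
w=load('w13'); p=[.4747,.306]
for z in (.062,.066,.07): s=proj(w,[*p,z])[0]; print(s,w['img'][int(s[1]),int(s[0])],*rect(w,s,z,40))
b=arm.snapshot('side')
for t in ('sample','col_top','spice_white','bulb','twin_ring','black_jar'):
    print(t,[(np.round(d['location']).tolist(),round(d['score'],2)) for d in arm.place_of(b,t)][:2])
print('proj',proj(b,[*p,.044]))
E
```

```text
clock: 37.9
ee_pos: [0.4738, 0.3058, 0.0963]
ee_rot: [1.005, -2.975, 0.0]
contact_force: [0.3, -0.1, 0.3]
gripper_width: 0.0852
grasp_force: 0.0
clock: 38.9
ee_pos: [0.4744, 0.3061, 0.2226]
clock: 39.28
ee_pos: [0.5147, 0.3368, 0.2209]
clock 39.325
sample [253.2 125.7] 0.79 [0.4769 0.3078 0.044 ]
[253.17463939 123.83836481] [ 50  73 166] [0.4764 0.3059] [57.5 54. ] 37.3
[253.19191267 124.11033458] [ 50  72 166] [0.4762 0.3057] [56.8 53.3] 37.3
[253.20965085 124.38963282] [ 50  72 166] [0.476  0.3055] [56.  52.5] 37.3
sample [([244.0, 270.0], 0.97)]
col_top [([245.0, 277.0], 0.82)]
spice_white [([214.0, 296.0], 0.57)]
bulb [([328.0, 150.0], 0.62)]
twin_ring [([318.0, 165.0], 0.7)]
black_jar [([143.0, 263.0], 0.9), ([244.0, 275.0], 0.42)]
proj [[241.72691422 269.17440337]]
```

The block lies at (0.476, 0.306). That is 1.5 mm from the pile centre and square within 0.3°, at the expected stack height. The gripper is clear of everything.

```bash
python3 -c "
from station import arm
print(arm.finish_job())"
```

```text
the job is handed in; nothing more can be done
None
```

The job is handed in and gave no verdict: the block was read with the trigger fully squeezed for over a second and let out, then stacked about 1.5 mm off the pile's centre and square within 0.3°; I viewed 11 pictures, one over the limit of 10.

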